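# Release a tuning dowel from its spring hold-down and roll it home

### The arm

A 6-joint arm with a two-finger parallel gripper is mounted at the origin on the work surface. World frame = base frame: x ahead of the robot, y to its left, z up, the work surface at z = 0. Lengths are in m, angles in rad, forces in N, time in s.
With the tool pointing down it reaches from about 0.35 to 0.975 m from the base axis. Payload 4.9 kg.
Tool frame: the origin (TCP) lies at the very end of the fingers, on their centre line; the grasp point (between the pads) lies 19 mm behind it; z points along the fingers, y is the line along which they close (so a half turn about z gives the same grasp; the last joint's range is limited). The gripper opens to 85 mm and grips with 20 to 120 N. Pads are 22 mm wide; open, the fingers measure 114 mm over their backs; the gripper's body (76 mm by 85 mm) begins 54 mm behind the grasp point. The pads swing forward as they close: fully open they stand 13 mm farther back than shut.
Start: joints at [1.003, 0.053, 1.613, -0, 1.476, -0.119], TCP at [0.271, 0.563, 0.231] pointing down, gripper open.
Joint ranges: [-3.01, 3.01], [-1.01, 2.22], [0.06, 2.58], [-1.02, 4.17], [0.09, 2.62], [-3.14, 3.14]. Speed limits (rad/s): [2.57, 2.57, 3.14, 3.14, 3.14, 3.14].

### API

Orientations are given as a rotation vector (axis times angle).
In Python, from station import * gives the robot as it stands.
- The arm moves only by the shell command python3 -m crank 'ROWS' [OPENING] [FORCE]. ROWS is JSON, a list of rows, each an object with "offset": the shift along the tool's x, y, z in m, a list of three; "twist": the turn, a rotation vector about the tool's x, y, z in degrees, a list of three. In form: [{"offset": [x, y, z], "twist": [rx, ry, rz]}, ...]. A call has 1 to 20 rows; each row is the pose to reach, as a shift and turn from the pose commanded when the call began, along the tool's axes at that moment; what a row does not reach only later rows make up. A row lasts 1/8 s, in which the tool goes at most 62.5 mm and 10.7 degrees, less where a joint would pass 70% of its speed; a pose out of reach is approached as far as the arm can. A call with a gripper value outside its range is refused whole. OPENING is the opening, from 0 (shut) to 1 (fully open), set as the call begins (- or left out, the last holds). The fingers move at their own pace and stop on an object; FORCE is the grip in N (left out, the last holds). Time passes only in rows, so rows that repeat a pose let the fingers close. It gives the time, the measured TCP pose, the force, the opening and the grip force at its end, in the units of the state.
- get_obs(): the state, without advancing time (a new reading comes with each control period).
- get_image(name): name is "scene" or "top" or "wrist"; returns the picture (384x512x3 uint8, red, green, blue); there is no depth.
- get_calibration(name): a dict with "intrinsics" (3x3 intrinsics, pixels), "world_from_camera" (4x4, takes a point from camera to world coordinates); the wrist camera has in their place "tool_from_camera" (4x4, takes a point from camera to tool coordinates, whose origin is the TCP and whose axes are the flange's). Camera axes: x right, y up, looking along -z (the intrinsics and any distortion apply to the point x, -y, -z); pixel columns grow to the right and rows downward; lengths in m; the calibration is good to about 2 mm. A picture is of the moment at which its call begins: read the wrist's pose just before it. get_calibration takes no time and is no camera call.
- finish_job(): hands the job in; it is judged then, once.
Trained networks look in the newest picture that a camera, given by its name, has taken for a name from the list of things; names that differ only in an ending like _2 or _b are one class to them, and where a whole thing is asked for, a point or a joint stands for the part that bears it (a point fixed in the world has none). Each returns a list of dicts, best first, with "confidence" (0 to 1); they miss things now and then, are a little off and sometimes report something else, mostly with a low value. They report only what shows in the picture. A call takes as long as a camera call.
- cut_out(query, camera): "region" (384x512 bool, what is visible of it) and "rect" ([centre column, centre row, width, height] in pixels, round what is visible of it).
The state is a dict: "t": time; "q": joint angles; "dq": joint speeds; "effort": joint torques, N m; "tool_pos": TCP position; "tool_rot": TCP orientation; "contact_force": force on the tool from outside, world axes, zero at the start; "wrist_torque": the same for the moment, N m; "opening": finger opening in m; "grip_force": force on a finger pad.
Only numpy, scipy, OpenCV 4.12 (cv2) and the standard library are available. Lean on these libraries where they do the work, as an engineer would, in place of code of your own. Each camera call takes 0.05 s, during which the arm holds its last target. There are 200 camera calls.

### The job

Set the square cast-iron anvil block in the tray at the tail of the spring hold-down, so that its weight keeps the hooked finger lifted off the wooden tuning dowel. Then pick up the wooden paddle and with it gently roll the dowel, touching it with nothing else, along the track until it drops into the pocket at the far end. Finally stand the paddle upright on the bare slab and take the block out of the tray and stand it on the bare slab too, so that the finger springs down again; leave the plumb bob and the hole punch where they are.

Things in the scene. Friction and masses are not known exactly. Their poses are not given: they have to be found in the camera images.
- jig: Fixed wooden track jig, base 172 x 285 x 12 mm. Origin at slab height under the middle of the track; y axis = rolling direction (start to pocket), x = across, towards the lever, z up (jig mm below). Two rails 14 mm wide at x = -33 and +33 run from y = -120 to 80, rising gently: tops z = 24 at y = -90, z = 32 at y = 80. Side guides at x = -49 and +49, 4 mm thick, tops z = 44.
- track_start (a point): On the rail-top level under the dowel's start: jig x = 0, y = -90, z = 24 mm. Two stop posts 10 mm wide at jig x = -38 and +38, y = -112 to -106, tops z = 46, keep the dowel from rolling back out; the track is open between them (66 mm) and behind.
- pocket (a point): Middle of the pocket's floor: jig x = 0, y = 98, z = 26 mm. The pocket runs from y = 80 to y = 116 mm, its floor is 6 mm below the rail ends, and a wall (y = 116 to 122, top z = 52) closes it. The dowel drops in once its centre passes the rail ends (y = 80).
- holddown (a joint): Angle of the sprung steel hold-down lever, rad: about 0 with the finger on the dowel, growing as the tray goes down and the finger rises, stop at 0.28 (finger about 17 mm up, clear). With no dowel below it springs to -0.05. About 3 N down on the tray starts it, 5 N reaches the stop; the block's weight is enough and sinks with the tray in about 1 s. Hinge at jig x 95, y -90, z 64 mm, cheeks to z 78.
- tray (a point): Centre of the upper face of the floor of the square steel tray at the lever's tail (jig x = 178, y = -90, z = 83 mm, finger down). Inside 74 x 74 mm, rim 6 mm high, sides parallel to jig x and y. Finger down, it slopes 0.2 rad up to its outer edge (away from the track); fully pressed, 0.08 rad down to it, its centre 24 mm lower.
- finger_tip (a point): Middle of the under side of the finger's 14 x 30 mm pad, which rests on the dowel near its lever-side end (jig x = 26 to 40 mm). A hook 5 mm thick hangs 12 mm below the pad in front of the dowel and blocks it until the finger is lifted.
- gatta_center (a point): Centre of the tuning dowel: dark wooden cylinder, diameter 30 mm, 86 mm long, about 45 g, lying across the rails, its own x along its length. Starts against the stop posts at jig y = -90, z = 39 mm; left alone on the slope with the finger up it rolls back there. At rest in the pocket its centre is at about jig y = 98, z = 41 mm.
- gatta: The same tuning dowel; origin at its centre, x along its length.
- anvil_center (a point): Centre (half-way up) of the squat cast-iron anvil block, faded green with bare steel top: 48 mm high, foot 52 x 52 x 10 mm, body above it 46 x 46 mm, faces parallel to its x and y axes, 0.7 to 0.87 kg, standing on the slab. Grip the body.
- anvil: The same anvil block; origin at the centre of its under side, z up.
- paddle_center (a point): Centre (65 mm over its foot) of the wooden paddle, 130 mm high, 80 g, standing on its blade: blade 40 mm wide (its x), 28 mm thick (its y), 50 mm high; handle 20 x 20 mm, 80 mm high, rising from the blade's middle. The wide faces (normals +y and -y) are for pushing; with the blade square to the track it passes between rails and stop posts and beside the raised finger.
- paddle: The same paddle; origin at the centre of its foot, z up.
- bob_center (a point): Bystander: brass plumb bob, 80 mm high, 38 mm diameter, standing point up; the point is half-way up on its axis.
- punch_center (a point): Bystander: steel hollow hole punch, 96 mm high, 32 mm diameter at its foot, standing upright; the point is half-way up on its axis.

How it is judged:
By the outcome, as a careful person would: the job done as asked, in the order asked, and still so for the second after the job is handed in, with the robot touching nothing.
It also fails if it takes over 72 s, if anything falls off the work surface, if the arm or the gripper's body presses on something with over 40 N, if the wrist force passes 120 N, or if a joint passes its speed limit or range.

## Working session

There is one attempt and no reset: what is moved stays moved. The work goes in short steps, Python scripts to look and compute and a shell command to move; the robot and the scene stay as the last step left them, time stands still between calls to the robot, and variables do not carry over. Pictures are saved under pics/ and viewed, at most 12 in all, crops included, and the job is handed in when it is done.

```bash
ls; mkdir -p pics; python3 - <<'E'
from station import *
import cv2,numpy as np
o=get_obs();print(o)
for n in ['scene','top']:
    im=get_image(n);cv2.imwrite(f'pics/{n}0.png',im[:,:,::-1])
    c=get_calibration(n);print(n,np.round(c['intrinsics'],1).tolist(),np.round(c['world_from_camera'],3).tolist(),[k for k in c])
    for q in ['jig','anvil','paddle','gatta','bob_center','punch_center','tray','finger_tip']:
        print(q,[(np.round(d['rect']).tolist(),round(d['confidence'],2)) for d in cut_out(q,n)[:2]])
c=get_calibration('wrist');print(c)
E
```

```text
pics
{'t': 0.0, 'q': array([ 1.00298700e+00,  5.33705773e-02,  1.61431584e+00,  3.31894246e-06,
        1.47602190e+00, -1.18980455e-01]), 'dq': array([-4.18122149e-04,  5.59521417e-04, -8.17358952e-04, -3.15682348e-06,
        2.66229305e-03,  6.83963827e-04]), 'effort': array([ 8.36488944e-04, -3.93668997e+01, -3.70182323e+01, -1.57402803e-05,
        6.86988686e-03,  2.64104352e-05]), 'tool_pos': array([0.27083613, 0.56256115, 0.23004149]), 'tool_rot': array([-0.69895688, -3.0621168 ,  0.00312679]), 'contact_force': array([ 0.71446623, -1.12235712, -0.39816804]), 'wrist_torque': array([ 0.00104468, -0.02591524,  0.0193029 ]), 'grip_force': 0.0, 'opening': 0.0857402466969581}
scene [[359.2, 0.0, 255.0], [0.0, 359.2, 183.4], [0.0, 0.0, 1.0]] [[0.47, -0.678, 0.564, 1.089], [0.882, 0.372, -0.288, -0.254], [-0.015, 0.634, 0.774, 0.763], [0.0, 0.0, 0.0, 1.0]] ['intrinsics', 'world_from_camera']
jig [([235.0, 177.0, 117.0, 92.0], 0.6), ([227.0, 195.0, 50.0, 56.0], 0.53)]
anvil [([126.0, 244.0, 31.0, 29.0], 0.88), ([322.0, 112.0, 15.0, 40.0], 0.15)]
paddle [([321.0, 114.0, 16.0, 39.0], 0.
[... 787 characters left out ...]
 0.47), ([142.0, 241.0, 22.0, 16.0], 0.41)]
tray [([295.0, 191.0, 25.0, 72.0], 0.65)]
finger_tip [([293.0, 188.0, 31.0, 70.0], 0.7), ([146.0, 239.0, 18.0, 18.0], 0.42)]
{'intrinsics': array([[281.89252659,   0.        , 251.45004363],
       [  0.        , 281.89252659, 190.79842751],
       [  0.        ,   0.        ,   1.        ]]), 'tool_from_camera': array([[ 3.64435089e-04,  9.54958425e-01,  2.96739402e-01,
         7.54903102e-02],
       [ 9.99999787e-01, -5.08580306e-04,  4.08567367e-04,
        -1.64970274e-04],
       [ 5.41080665e-04,  2.96739190e-01, -9.54958408e-01,
        -1.43419339e-01],
       [ 0.00000000e+00,  0.00000000e+00,  0.00000000e+00,
         1.00000000e+00]])}
```

```bash
python3 - <<'E'
import cv2
a=cv2.imread('pics/top0.png')[130:290,110:430];cv2.imwrite('pics/topc.png',cv2.resize(a,(800,400),interpolation=cv2.INTER_CUBIC))
a=cv2.imread('pics/scene0.png')[80:290,90:380];cv2.imwrite('pics/scenec.png',cv2.resize(a,(800,579),interpolation=cv2.INTER_CUBIC))
E
```

```text
(no output)
```

View pics/topc.png

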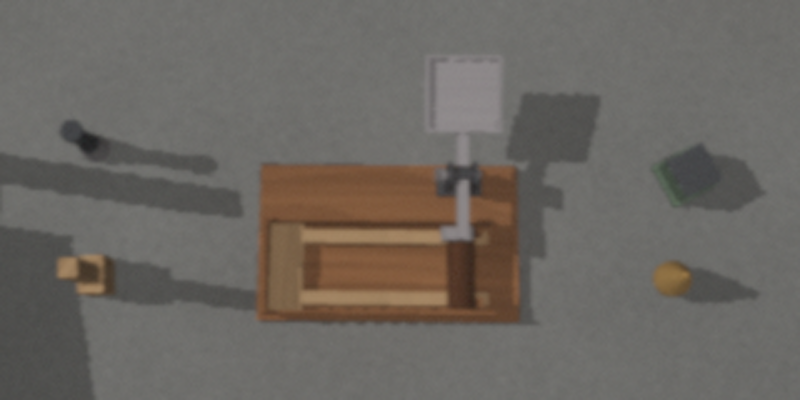

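View pics/scenec.png

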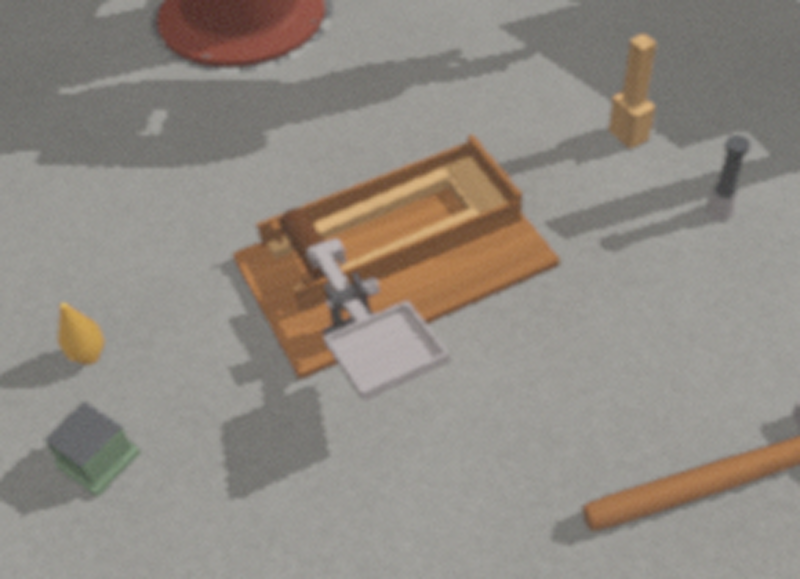

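The top view shows the jig with its y axis along world +y (pocket on the left, about crop 285,265) and the lever towards +x. The anvil is near crop (690,172) and the bob near (672,280). The paddle is near (90,272) and the punch near (85,140). The scene view agrees.

```bash
cat > h.py <<'E'
from station import *
import cv2,numpy as np
from scipy.spatial.transform import Rotation as R
def cam(n,o=None):
    c=get_calibration(n);K=c['intrinsics']
    if 'world_from_camera' in c: return K,c['world_from_camera']
    o=o or get_obs();T=np.eye(4);T[:3,:3]=R.from_rotvec(o['tool_rot']).as_matrix();T[:3,3]=o['tool_pos']
    return K,T@c['tool_from_camera']
def back(n,uv,z,o=None):
    K,T=cam(n,o);u,v=uv;d=T[:3,:3]@np.array([(u-K[0,2])/K[0,0],-(v-K[1,2])/K[1,1],-1.])
    return T[:3,3]+d*(z-T[2,3])/d[2]
def proj(n,P,o=None):
    K,T=cam(n,o);p=(np.atleast_2d(P)-T[:3,3])@T[:3,:3]
    return np.c_[K[0,2]-K[0,0]*p[:,0]/p[:,2],K[1,2]+K[1,1]*p[:,1]/p[:,2]]
def tool(o=None):
    o=o or get_obs();return o['tool_pos'],R.from_rotvec(o['tool_rot']).as_matrix()
def delta(target,yaw_y=None,o=None):
    "offset in tool axes to world TCP target (straight down), twist to bring closing axis to world yaw yaw_y"
    p,M=tool(o);off=M.T@(np.array(target)-p)
    out=[np.round(off,4)]
    if yaw_y is not None:
        c=np.array([np.cos(yaw_y),np.sin(yaw_y),0])
        x=np.cross(c,[0,0,-1]);D=np.c_[x,c,[0,0,-1]]
        for s in (1,-1):
            E=D@np.diag([s,s,1]);out.append(np.round(np.degrees(R.from_matrix(M.T@E).as_rotvec()),1))
    return out
E
python3 - <<'E'
from h import *
f=lambda x,y,z:np.round(back('top',(110+(x-0.0)/2.5,130+y/2.5),z)*1000).astype(int)
for nm,x,y,z in [('base TL',260,163,.012),('base TR',517,165,.012),('base BR',519,321,.012),('base BL',257,321,.012),
 ('tray TL',426,56,.095),('tray TR',503,56,.095),('tray BR',503,132,.08),('tray BL',426,133,.08),
 ('anvil ctr',692,172,.048),('dowel top',461,245,.054),('dowel bot',461,307,.054),('paddle top',67,268,.13),('paddle foot ctr',93,275,.045),('bob',672,280,.03),('punch top',70,131,.096),('punch ft',97,150,0),
 ('railtopL',303,235,.032),('railtopR',490,240,.024),('lowrailL',302,298,.032),('lowrailR',490,301,.024)]: print(nm,f(x,y,z))
for q,z in [('anvil',.024),('bob_center',.03),('punch_center',.048),('paddle',.06)]:
    for d in cut_out(q,'scene')[:1]: print(q,np.round(back('scene',d['rect'][:2],z)*1000),d['confidence'])
E
```

```text
base TL [558 132  12]
base TR [ 561 -154   12]
base BR [ 390 -155   12]
base BL [385 128  12]
tray TL [660 -48  95]
tray TR [ 662 -129   95]
tray BR [ 583 -130   80]
tray BL [581 -49  80]
anvil ctr [ 550 -337   48]
dowel top [467 -89  54]
dowel bot [402 -89  54]
paddle top [429 302 130]
paddle foot ctr [428 299  45]
bob [ 436 -316   30]
punch top [573 320  96]
punch ft [572 317   0]
railtopL [476  80  32]
railtopR [ 476 -122   24]
lowrailL [409  79  32]
lowrailR [ 410 -122   24]
anvil [ 567. -331.   24.] 0.88
bob_center [ 444. -310.   30.] 0.51
punch_center [575. 319.  48.] 0.69
paddle [432. 308.  60.] 0.77
```

```bash
python3 -m crank '[{"offset":[-0.04,-0.043,0],"twist":[0,0,8]},{"offset":[-0.08,-0.086,0],"twist":[0,0,16]},{"offset":[-0.12,-0.128,0],"twist":[0,0,24]},{"offset":[-0.16,-0.171,0],"twist":[0,0,33]},{"offset":[-0.2,-0.214,0],"twist":[0,0,41]},{"offset":[-0.24,-0.257,0],"twist":[0,0,49]},{"offset":[-0.28,-0.3,0],"twist":[0,0,57]},{"offset":[-0.32,-0.343,0],"twist":[0,0,65]},{"offset":[-0.36,-0.386,0],"twist":[0,0,74]},{"offset":[-0.4,-0.429,0],"twist":[0,0,82]},{"offset":[-0.44,-0.471,0],"twist":[0,0,90]},{"offset":[-0.48,-0.514,0.01],"twist":[0,0,98]},{"offset":[-0.52,-0.557,0.02],"twist":[0,0,106]},{"offset":[-0.56,-0.6,0.03],"twist":[0,0,114]},{"offset":[-0.6,-0.643,0.04],"twist":[0,0,123]},{"offset":[-0.646,-0.686,0.05],"twist":[0,0,131]},{"offset":[-0.646,-0.686,0.05],"twist":[0,0,131]}]' 1 60
python3 - <<'E'
from h import *
o=get_obs();print(np.round(o['q'],2))
im=get_image('wrist');cv2.imwrite('pics/w1.png',im[:,:,::-1])
for q in ['anvil','bob_center']:
    for d in cut_out(q,'wrist')[:2]: 
        print(q,d['rect'],d['confidence'])
        if q=='anvil':
            m=d['region'].astype(np.uint8);hull=cv2.findContours(m,0,1)[0]
            hull=max(hull,key=cv2.contourArea);print(cv2.minAreaRect(hull),np.round(back('wrist',d['rect'][:2],.03,o),4))
E
```

```text
t: 3.22
tool_pos: [0.5551, -0.3384, 0.1783]
tool_rot: [-3.076, -0.627, 0.004]
contact_force: [-0.2, 0.2, -0.7]
opening: 0.0854
grip_force: 0.0
[-0.66  0.15  1.6  -0.    1.4   0.51]
anvil [250.4, 174.7, 44.5, 59.8] 0.71
((251.25689697265625, 175.1636962890625), (53.94505310058594, 47.11296463012695), 85.10090637207031) [ 0.5572 -0.3363  0.03  ]
bob_center [196.9, 260.8, 32.4, 46.6] 0.9
bob_center [6.0, 178.2, 11.1, 71.7] 0.52
```

View pics/w1.png

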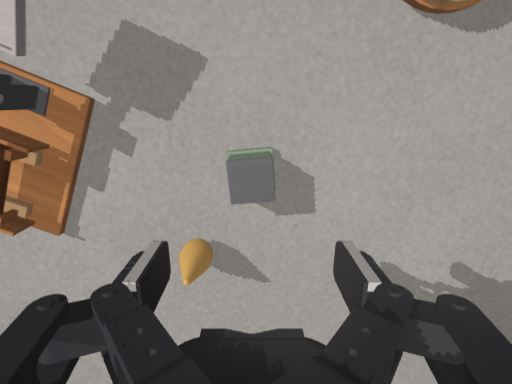

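The wrist view shows the block's steel top with corners near (227,158), (272,155), (275,201) and (231,204). The bob is at (196,260), well to the robot side.

```bash
python3 - <<'E'
from h import *
o=get_obs()
P=np.array([back('wrist',p,.048,o) for p in [(227,158),(272,155),(275,201),(231,204)]])
print(np.round(P,4),P.mean(0),np.linalg.norm(P-np.roll(P,1,0),axis=1))
for i in range(4):
    d=P[i]-P[i-1];print(np.degrees(np.arctan2(d[1],d[0])))
a=P[1]-P[0]+P[2]-P[3];yaw=np.arctan2(a[1],a[0]);print(np.degrees(yaw))
c=P.mean(0);print(delta([c[0],c[1],.017],yaw,o))
for p in proj('wrist',[[.36+.4425-.36,-.0,0]],o):pass
E
```

```text
[[ 0.5679 -0.3035  0.048 ]
 [ 0.5883 -0.3433  0.048 ]
 [ 0.5457 -0.3662  0.048 ]
 [ 0.5245 -0.3254  0.048 ]] [ 0.55659663 -0.33457988  0.048     ] [0.04860864 0.04469405 0.04838148 0.04595481]
26.784968773406415
-62.81199169839535
-151.72451944111697
117.48060067802545
-62.66366080707313
[array([0.0011, 0.0003, 0.1644]), array([-0., -0., -4.]), array([ -0.,   0., 176.])]
```

```bash
python3 -m crank '[{"offset":[0.001,0,0.05],"twist":[0,0,-4]},{"offset":[0.001,0,0.1],"twist":[0,0,-4]},{"offset":[0.001,0,0.14],"twist":[0,0,-4]},{"offset":[0.001,0,0.16],"twist":[0,0,-4]},{"offset":[0.001,0,0.16],"twist":[0,0,-4]}]' 1 60; python3 -m crank '[{"offset":[0,0,0],"twist":[0,0,0]},{"offset":[0,0,0],"twist":[0,0,0]},{"offset":[0,0,0],"twist":[0,0,0]},{"offset":[0,0,0],"twist":[0,0,0]},{"offset":[0,0,0],"twist":[0,0,0]}]' 0 60
python3 - <<'E'
from h import *
# target above tray: jig at (.4425,-.0005), tray x=.178 y=-.09
print(delta([.6205,-.0905,.20],np.pi/2))
E
```

```text
t: 4.0
tool_pos: [0.556, -0.3336, 0.0208]
tool_rot: [-3.051, -0.742, 0.002]
contact_force: [-0.4, 0.1, -0.2]
opening: 0.0853
grip_force: 0.0
t: 4.62
tool_pos: [0.5581, -0.3363, 0.024]
tool_rot: [3.049, 0.74, 0.005]
contact_force: [-0.2, -1.2, 5.9]
opening: 0.0447
grip_force: 65.9
[array([ 0.1685, -0.1891, -0.1765]), array([   0.2,    0.3, -152.7]), array([ 0.2, -0.2, 27.3])]
```

```bash
python3 -m crank '[{"offset":[0,0,-0.02],"twist":[0,0,0]},{"offset":[0,0,-0.06],"twist":[0,0,0]},{"offset":[0.015,-0.015,-0.11],"twist":[0,0,3]},{"offset":[0.04,-0.045,-0.15],"twist":[0,0,9]},{"offset":[0.075,-0.085,-0.17],"twist":[0,0,15]},{"offset":[0.11,-0.125,-0.175],"twist":[0,0,21]},{"offset":[0.14,-0.155,-0.176],"twist":[0,0,27]},{"offset":[0.16,-0.18,-0.176],"twist":[0,0,27.3]},{"offset":[0.168,-0.189,-0.176],"twist":[0,0,27.3]},{"offset":[0.168,-0.189,-0.176],"twist":[0,0,27.3]}]' 
python3 - <<'E'
from h import *
o=get_obs();print(np.round(o['q'],2))
im=get_image('wrist');cv2.imwrite('pics/w2.png',im[:,:,::-1])
for q in ['tray','gatta','anvil']:
    for d in cut_out(q,'wrist')[:1]: print(q,d['rect'],d['confidence'])
c=[.6205,-.0905]
print(proj('wrist',[[c[0]+a*.04,c[1]+b*.04,.089+a*.008] for a in(-1,1) for b in (-1,1)],o))
E
```

```text
t: 5.88
tool_pos: [0.6181, -0.0893, 0.196]
tool_rot: [-3.141, -0.001, 0.005]
contact_force: [-0.9, -0.2, -7.5]
opening: 0.045
grip_force: 64.6
[-0.26  0.08  1.65 -0.    1.42  1.31]
tray [246.2, 166.9, 93.9, 63.8] 0.67
gatta [250.1, 321.6, 23.4, 19.9] 0.7
anvil [251.6, 251.4, 99.1, 122.5] 0.76
[[292.39223205 222.41012192]
 [211.99719368 222.323183  ]
 [299.17933902 143.99764871]
 [205.70006357 143.88050654]]
```

View pics/w2.png

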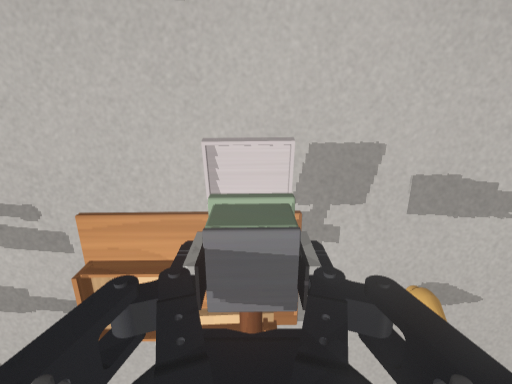

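The tray's outer edge runs from (202,139) to (294,138). That is 4 px left and 5 px above my prediction, so the tray is about 3 mm further +x and +y. The block hangs square in the gripper.

```bash
python3 -m crank '[{"offset":[0.004,0,0.03],"twist":[0,-2.5,0]},{"offset":[0.0085,-0.001,0.06],"twist":[0,-4.6,0]},{"offset":[0.0085,-0.001,0.072],"twist":[0,-4.6,0]},{"offset":[0.0085,-0.001,0.08],"twist":[0,-4.6,0]},{"offset":[0.0085,-0.001,0.086],"twist":[0,-4.6,0]},{"offset":[0.0085,-0.001,0.092],"twist":[0,-4.6,0]},{"offset":[0.0085,-0.001,0.098],"twist":[0,-4.6,0]},{"offset":[0.0085,-0.001,0.104],"twist":[0,-4.6,0]},{"offset":[0.0085,-0.001,0.109],"twist":[0,-4.6,0]},{"offset":[0.0085,-0.001,0.109],"twist":[0,-4.6,0]},{"offset":[0.0085,-0.001,0.109],"twist":[0,-4.6,0]}]' 
python3 - <<'E'
from h import *
o=get_obs()
im=get_image('top');cv2.imwrite('pics/t3.png',cv2.resize(im[130:290,230:390,::-1],(600,600),interpolation=2))
im=get_image('scene');cv2.imwrite('pics/s3.png',cv2.resize(im[130:250,150:310,::-1],(800,600),interpolation=2))
E
```

```text
t: 7.45
tool_pos: [0.6273, -0.0888, 0.088]
tool_rot: [-3.139, 0.0, 0.128]
contact_force: [0.5, -0.8, -6.2]
opening: 0.0448
grip_force: 65.0
```

View pics/s3.png

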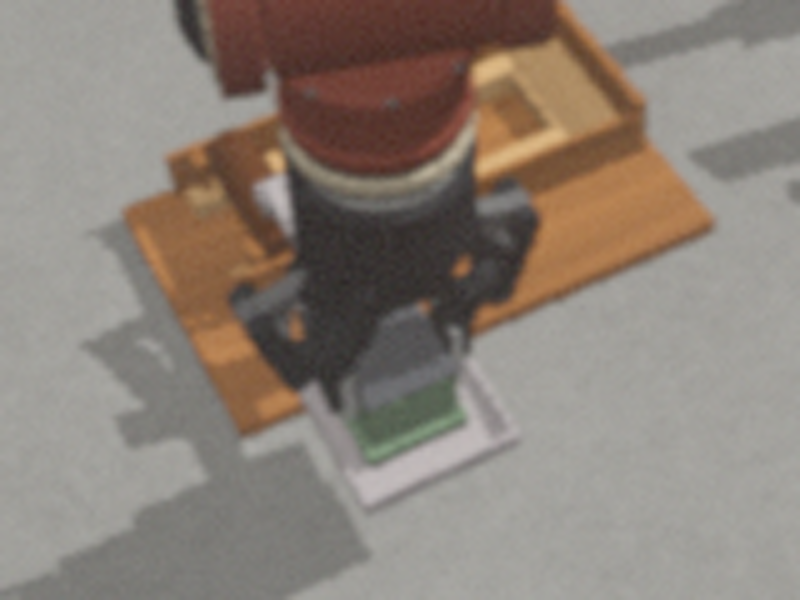

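The block is inside the tray outline. The tray's outer corners are at crop (365,508) and (522,437), and the foot's at (370,462) and (465,420). I'll work out how far down and how well centred that is.

```bash
python3 - <<'E'
from h import *
g=lambda x,y,z:np.round(back('scene',(150+x/5,130+y/5),z)*1000,1)
for z in (.062,.07,.08,.09): print(z,g(365,508,z),g(522,437,z),np.linalg.norm(g(365,508,z)-g(522,437,z)))
for z in (.065,.07,.08,.09): print('foot top',z,g(370,462-8,z),g(465,420-8,z))
E
```

```text
0.062 [ 667.6 -123.6   62. ] [667.6 -42.7  62. ] 80.89999999999999
0.07 [ 672.4 -125.1   70. ] [672.4 -45.1  70. ] 80.0
0.08 [ 678.4 -127.    80. ] [678.4 -48.1  80. ] 78.9
0.09 [ 684.4 -128.8   90. ] [684.4 -51.1  90. ] 77.70000000000002
foot top 0.065 [ 644.  -109.9   65. ] [644.  -60.6  65. ]
foot top 0.07 [ 647.2 -110.9   70. ] [647.2 -61.9  70. ]
foot top 0.08 [ 653.6 -113.    80. ] [653.6 -64.7  80. ]
foot top 0.09 [ 659.9 -115.    90. ] [660.  -67.5  90. ]
```

View pics/t3.png

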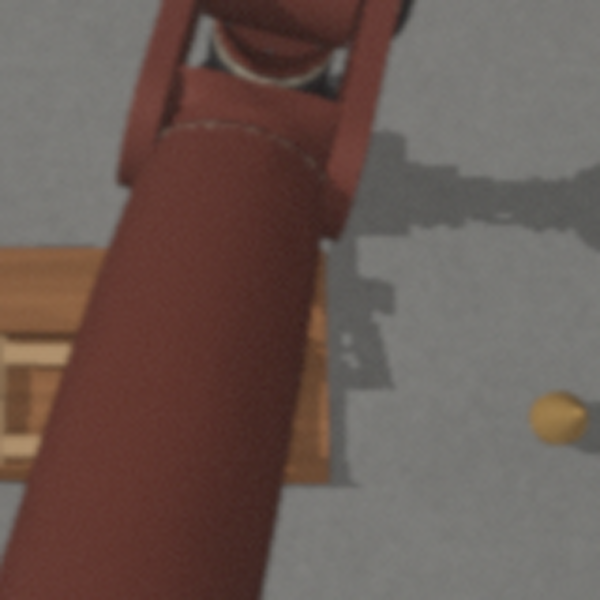

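```bash
python3 -m crank '[{"offset":[0.003,0,0.003],"twist":[0,0,0]},{"offset":[0.003,0,0.006],"twist":[0,0,0]},{"offset":[0.003,0,0.006],"twist":[0,0,0]}]' 
```

```text
t: 7.92
tool_pos: [0.6302, -0.0888, 0.0828]
tool_rot: [-3.139, 0.0, 0.127]
contact_force: [-2.7, 1.2, 1.5]
opening: 0.0447
grip_force: 65.6
```

```bash
python3 -m crank '[{"offset":[0,0,0],"twist":[0,0,0]},{"offset":[0,0,0],"twist":[0,0,0]},{"offset":[0,0,0],"twist":[0,0,0]},{"offset":[0,0,-0.02],"twist":[0,0,0]},{"offset":[0,0,-0.06],"twist":[0,0,0]},{"offset":[0,0,-0.12],"twist":[0,4.6,0]},{"offset":[0,0,-0.13],"twist":[0,4.6,0]}]' 0.8
python3 - <<'E'
from h import *
o=get_obs()
im=get_image('wrist');cv2.imwrite('pics/w4.png',im[:,:,::-1])
# rough paddle approach: closing axis along world x or y
print(np.round(o['q'],2),delta([.43,.30,.22],0.,o))
E
```

```text
t: 8.8
tool_pos: [0.6435, -0.0897, 0.2206]
tool_rot: [3.138, -0.0, 0.02]
contact_force: [-0.8, -0.1, 1.1]
opening: 0.0684
grip_force: 0.0
[-0.25  0.11  1.57  0.    1.45  1.32] [array([-0.2136, -0.3896, -0.0034]), array([  0.7,  -0.4, -90. ]), array([-0.4, -0.7, 90. ])]
```

View pics/w4.png

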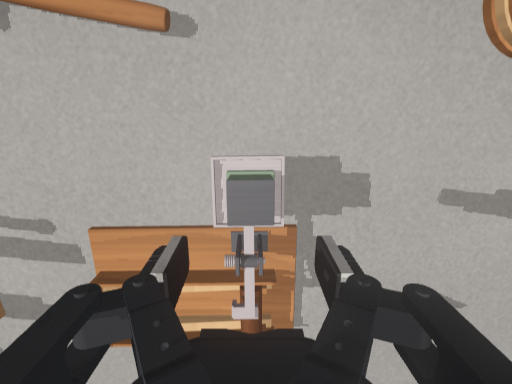

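The wrist view shows the block sitting inside the tray (212–285, 156–227), the tray pressed level, and the lever straight at column about 250. Next is the paddle.

```bash
python3 -m crank '[{"offset":[-0.025,-0.045,0],"twist":[0,0,0]},{"offset":[-0.051,-0.095,-0.01],"twist":[0,0,0]},{"offset":[-0.08,-0.146,-0.02],"twist":[0,0,0]},{"offset":[-0.107,-0.196,-0.03],"twist":[0,0,0]},{"offset":[-0.134,-0.245,-0.03],"twist":[0,0,0]},{"offset":[-0.161,-0.294,-0.03],"twist":[0,0,0]},{"offset":[-0.188,-0.343,-0.03],"twist":[0,0,0]},{"offset":[-0.215,-0.392,-0.03],"twist":[0,0,0]},{"offset":[-0.215,-0.392,-0.03],"twist":[0,0,0]},{"offset":[-0.215,-0.392,-0.03],"twist":[0,0,0]}]' 1
python3 - <<'E'
from h import *
o=get_obs()
im=get_image('wrist');cv2.imwrite('pics/w5.png',im[:,:,::-1])
print(np.round(o['q'],2))
for q in ['paddle','punch_center','jig']:
    for d in cut_out(q,'wrist')[:1]: print(q,d['rect'],d['confidence'])
E
```

```text
t: 10.1
tool_pos: [0.4256, 0.3028, 0.2411]
tool_rot: [3.14, 0.0, -0.001]
contact_force: [-0.3, 0.4, -0.4]
opening: 0.0856
grip_force: 0.0
[ 0.48 -0.2   1.84 -0.    1.51  2.05]
paddle [250.7, 167.3, 26.9, 50.0] 0.58
punch_center [233.8, 28.6, 32.3, 51.7] 0.75
jig [442.1, 123.2, 138.7, 144.3] 0.92
```

View pics/w5.png

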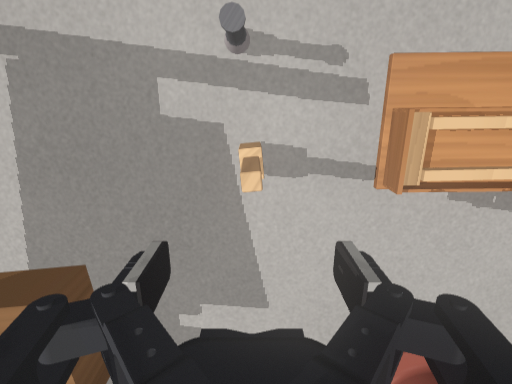

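The paddle is at (238–263, 143–191), with the handle top near (252,182). The jig's edges run parallel to image x, so its yaw is about 0. I'll get the handle's position and yaw numerically.

```bash
python3 - <<'E'
from h import *
o=get_obs();g=cv2.imread('pics/w5.png')
m=g[:,:,2].astype(int)
print(m[138:196:2,232:270:2])
b=(m>170).astype(np.uint8);b[:, :230]=0;b[:,270:]=0;b[:135]=0;b[200:]=0
n,l,s,c=cv2.connectedComponentsWithStats(b)
for i in range(1,n):
    if s[i,4]>60:
        r=cv2.minAreaRect(np.argwhere(l==i)[:,::-1].astype(np.float32));print(r, back('wrist',r[0],.13,o),back('wrist',r[0],.05,o))
print(np.round(back('wrist',(252,182),.13,o),4))
# jig: project predicted rail/pocket corners, jig origin (.4425,.001)
J=np.array([[-.033-.007,.08,.032],[.033+.007,.08,.032],[-.026,.08,.032],[.026,.08,.032],[-.051,.122,.052],[.051,.122,.052]])+[.4425,.001,0]
print(np.round(proj('wrist',J,o),1))
E
```

```text
[[173 179 179 177 176 181 179 176 174 175 175 178 176 175 181 180 177 172
  172]
 [172 175 175 176 176 180 177 177 177 178 179 177 180 179 180 180 177 172
  174]
 [173 173 173 171 174 175 171 167 166 163 160 156 153 151 159 142 141 179
  178]
 [174 173 171 170 156 151 152 153 151 151 151 148 148 147 133 142 140 143
  140]
 [171 174 177 176 151 152 151 152 152 152 152 151 146 144 151 141 143 141
  139]
 [172 175 176 179 160 179 198 212 216 218 218 225 232 232 218 138 139 142
  141]
 [174 175 176 203 228 232 237 238 234 228 230 234 230 218 218 137 138 141
  140]
 [175 176 177 182 233 238 238 233 228 230 234 228 218 218 224 131 140 139
  137]
 [174 175 173 171 238 237 232 228 231 234 225 217 219 226 229 130 138 140
  141]
 [176 176 179 183 237 231 226 218 211 197 182 174 171 187 229 143 139 142
  142]
 [175 175 177 180 230 221 150 148 147 146 145 145 144 136 187 159 142 141
  139]
 [175 173 175 175 230 200 149 147 147 145 144 145 146 137 186 169 145 143
  141]
 [174 175 175 172 234 179 149 147 145 142 143 145 146 142 179 184 140 142
  140]
 [151 162 177 176 230 163 148 146 143 140 143 1
[... 770 characters left out ...]
36 140 177 177 220 224 231 231 231 232 231 217 219 224 156 172 172
  174]
 [140 136 137 138 175 221 229 232 231 232 232 224 217 225 230 156 171 170
  174]
 [138 138 139 138 175 227 231 232 231 233 229 216 221 229 231 164 175 176
  179]
 [134 137 139 138 175 232 233 232 231 229 213 206 215 216 206 174 175 179
  180]
 [138 142 138 137 173 181 182 185 186 180 176 174 174 179 178 176 180 180
  178]
 [137 141 137 137 169 175 175 173 176 176 179 181 175 179 180 175 175 178
  177]]
((249.5, 167.0), (64.0, 39.0), 90.0) [0.44602964 0.30331841 0.13      ] [0.42831432 0.30385388 0.05      ]
[0.4317 0.301  0.13  ]
[[421.  183.1]
 [432.6 119.7]
 [422.9 172.6]
 [430.5 131.4]
 [394.9 196. ]
 [408.3 110.8]]
```

```bash
python3 -m crank '[{"offset":[0.006,0.001,0.04],"twist":[0,0,-4]},{"offset":[0.006,0.001,0.09],"twist":[0,0,-4]},{"offset":[0.006,0.001,0.13],"twist":[0,0,-4]},{"offset":[0.006,0.001,0.147],"twist":[0,0,-4]},{"offset":[0.006,0.001,0.147],"twist":[0,0,-4]}]' 1; python3 -m crank '[{"offset":[0,0,0],"twist":[0,0,0]},{"offset":[0,0,0],"twist":[0,0,0]},{"offset":[0,0,0],"twist":[0,0,0]},{"offset":[0,0,0],"twist":[0,0,0]},{"offset":[0,0,0],"twist":[0,0,0]},{"offset":[0,0,0],"twist":[0,0,0]}]' 0 40
python3 - <<'E'
from h import *
print(delta([.4435,-.15,.24],np.pi/2))
E
```

```text
t: 10.92
tool_pos: [0.4315, 0.3015, 0.094]
tool_rot: [3.139, 0.108, -0.003]
contact_force: [-0.2, 0.4, 0.2]
opening: 0.0855
grip_force: 0.0
t: 11.68
tool_pos: [0.4322, 0.3026, 0.0955]
tool_rot: [-3.139, -0.109, -0.002]
contact_force: [-0.5, 0.9, 3.9]
opening: 0.0198
grip_force: 40.6
[array([-0.02  ,  0.4521, -0.1449]), array([ 1.00e-01, -1.00e-01, -1.76e+02]), array([-0. , -0.1,  4. ])]
```

```bash
python3 -m crank '[{"offset":[0,0,-0.03],"twist":[0,0,0]},{"offset":[0,0,-0.08],"twist":[0,0,0]},{"offset":[0,0.01,-0.13],"twist":[0,0,1]},{"offset":[-0.003,0.05,-0.147],"twist":[0,0,4]},{"offset":[-0.005,0.105,-0.147],"twist":[0,0,4]},{"offset":[-0.007,0.16,-0.147],"twist":[0,0,4]},{"offset":[-0.01,0.215,-0.147],"twist":[0,0,4]},{"offset":[-0.012,0.27,-0.147],"twist":[0,0,4]},{"offset":[-0.014,0.325,-0.147],"twist":[0,0,4]},{"offset":[-0.016,0.38,-0.147],"twist":[0,0,4]},{"offset":[-0.018,0.42,-0.147],"twist":[0,0,4]},{"offset":[-0.02,0.438,-0.147],"twist":[0,0,4]},{"offset":[-0.02,0.438,-0.147],"twist":[0,0,4]},{"offset":[-0.02,0.438,-0.147],"twist":[0,0,4]}]'
python3 - <<'E'
from h import *
o=get_obs()
im=get_image('wrist');cv2.imwrite('pics/w6.png',im[:,:,::-1])
print(np.round(o['q'],2))
print(np.round(proj('wrist',np.array([[-.026,-.12,.0226],[.026,-.12,.0226],[.026,.08,.032],[-.026,.08,.032],[.051,-.1,.044],[-.051,-.1,.044],[.033,-.106,.046],[.043,-.112,.046]])+[.4435,.001,0],o)))
E
```

```text
t: 13.42
tool_pos: [0.4421, -0.1351, 0.2413]
tool_rot: [-3.141, -0.001, 0.001]
contact_force: [-0.0, -0.2, 0.0]
opening: 0.0195
grip_force: 40.1
[-0.46 -0.36  1.96  0.    1.54  1.11]
[[239. 182.]
 [239. 143.]
 [ 78. 144.]
 [ 85. 184.]
 [221. 124.]
 [223. 205.]
 [226. 140.]
 [231. 131.]]
```

View pics/w6.png

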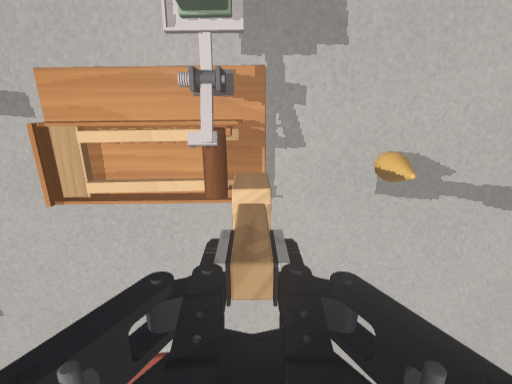

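The wrist view shows the paddle blade square behind the dowel. The dowel is at columns 205–227, the rails match the prediction to about 1 mm, and the finger pad is raised at (202,138).

```bash
python3 -m crank '[{"offset":[0.002,0,0.04],"twist":[0,0,0]},{"offset":[0.002,0,0.08],"twist":[0,0,0]},{"offset":[0.002,0,0.105],"twist":[0,0,0]},{"offset":[0.002,0,0.115],"twist":[0,0,0]},{"offset":[0.002,0,0.115],"twist":[0,0,0]},{"offset":[0.002,-0.006,0.115],"twist":[0,0,0]},{"offset":[0.002,-0.011,0.115],"twist":[0,0,0]},{"offset":[0.002,-0.015,0.115],"twist":[0,0,0]},{"offset":[0.002,-0.019,0.115],"twist":[0,0,0]},{"offset":[0.002,-0.024,0.115],"twist":[0,0,0]},{"offset":[0.002,-0.03,0.1145],"twist":[0,0,0]},{"offset":[0.002,-0.036,0.114],"twist":[0,0,0]},{"offset":[0.002,-0.043,0.1137],"twist":[0,0,0]},{"offset":[0.002,-0.05,0.1133],"twist":[0,0,0]}]'
python3 - <<'E'
from h import *
o=get_obs()
print(o['tool_pos'])
im=get_image('wrist')
for d in cut_out('gatta','wrist')[:2]: print(d['rect'],d['confidence'])
im=get_image('scene')
for d in cut_out('gatta','scene')[:2]: print(d['rect'],d['confidence'],back('scene',d['rect'][:2],.045))
E
```

```text
t: 15.22
tool_pos: [0.4442, -0.0857, 0.1284]
tool_rot: [-3.142, 0.0, -0.0]
contact_force: [0.1, -0.6, 0.3]
opening: 0.0194
grip_force: 40.1
[ 0.44416777 -0.08565265  0.12841162]
[215.2, 191.6, 36.7, 100.7] 0.81
[165.8, 126.9, 331.5, 252.6] 0.34
[214.6, 163.6, 19.4, 26.4] 0.8 [ 0.45123045 -0.05016216  0.045     ]
```

The dowel is rolling ahead of the blade.

```bash
python3 -m crank '[{"offset":[0,-0.007,-0.0003],"twist":[0,0,0]},{"offset":[0,-0.015,-0.0007],"twist":[0,0,0]},{"offset":[0,-0.023,-0.001],"twist":[0,0,0]},{"offset":[0,-0.031,-0.0015],"twist":[0,0,0]},{"offset":[0,-0.039,-0.002],"twist":[0,0,0]},{"offset":[0,-0.047,-0.0022],"twist":[0,0,0]},{"offset":[0,-0.055,-0.0026],"twist":[0,0,0]},{"offset":[0,-0.063,-0.003],"twist":[0,0,0]},{"offset":[0,-0.071,-0.0034],"twist":[0,0,0]},{"offset":[0,-0.079,-0.0038],"twist":[0,0,0]},{"offset":[0,-0.087,-0.0042],"twist":[0,0,0]},{"offset":[0,-0.095,-0.0046],"twist":[0,0,0]},{"offset":[0,-0.103,-0.005],"twist":[0,0,0]},{"offset":[0,-0.111,-0.0054],"twist":[0,0,0]},{"offset":[0,-0.119,-0.0058],"twist":[0,0,0]},{"offset":[0,-0.127,-0.0062],"twist":[0,0,0]},{"offset":[0,-0.134,-0.0066],"twist":[0,0,0]},{"offset":[0,-0.14,-0.007],"twist":[0,0,0]},{"offset":[0,-0.142,-0.007],"twist":[0,0,0]},{"offset":[0,-0.142,-0.007],"twist":[0,0,0]}]'
python3 - <<'E'
from h import *
o=get_obs()
im=get_image('wrist')
for d in cut_out('gatta','wrist')[:2]: print(d['rect'],d['confidence'],back('wrist',d['rect'][:2],.045,o))
im=get_image('scene')
for d in cut_out('gatta','scene')[:2]: print(d['rect'],d['confidence'],back('scene',d['rect'][:2],.045))
im=get_image('top')
for d in cut_out('gatta','top')[:2]: print(d['rect'],d['confidence'],back('top',d['rect'][:2],.05))
E
```

```text
t: 17.92
tool_pos: [0.4442, 0.0559, 0.1353]
tool_rot: [3.141, -0.0, -0.0]
contact_force: [-0.2, 0.2, -0.7]
opening: 0.0196
grip_force: 40.1
[195.7, 191.8, 38.4, 100.6] 0.84 [0.44656076 0.10390846 0.045     ]
[330.6, 125.7, 334.5, 251.4] 0.6 [ 0.50274002 -0.00867938  0.045     ]
[266.6, 143.9, 20.2, 21.9] 0.6 [0.45315054 0.11020637 0.045     ]
[229.4, 199.4, 47.9, 70.9] 0.22 [ 0.57992977 -0.06704064  0.045     ]
[221.6, 244.6, 14.1, 11.1] 0.48 [0.41968387 0.10185512 0.05      ]
```

The dowel is at world y ≈ 0.102, about 16 mm ahead of the blade and 6 mm past where blade contact would put it, so it is in the pocket. The paddle goes back to its bare spot.

```bash
python3 -m crank '[{"offset":[0,0.004,-0.01],"twist":[0,0,0]},{"offset":[0,0.006,-0.05],"twist":[0,0,0]},{"offset":[0,0,-0.09],"twist":[0,0,0]},{"offset":[-0.002,-0.03,-0.105],"twist":[0,0,0]},{"offset":[-0.004,-0.08,-0.105],"twist":[0,0,0]},{"offset":[-0.006,-0.13,-0.105],"twist":[0,0,0]},{"offset":[-0.009,-0.18,-0.1],"twist":[0,0,0]},{"offset":[-0.011,-0.22,-0.07],"twist":[0,0,0]},{"offset":[-0.012,-0.242,-0.03],"twist":[0,0,0]},{"offset":[-0.012,-0.246,0.01],"twist":[0,0,0]},{"offset":[-0.012,-0.246,0.028],"twist":[0,0,0]},{"offset":[-0.012,-0.246,0.036],"twist":[0,0,0]},{"offset":[-0.012,-0.246,0.036],"twist":[0,0,0]},{"offset":[-0.012,-0.246,0.036],"twist":[0,0,0]}]'
python3 - <<'E'
from h import *
for n in ['scene','top']:
    get_image(n)
    for d in cut_out('gatta',n)[:1]: print(d['rect'],d['confidence'],back(n,d['rect'][:2],.041 if n=='scene' else .052))
E
```

```text
t: 19.98
tool_pos: [0.4335, 0.3021, 0.1013]
tool_rot: [-3.14, 0.001, -0.005]
contact_force: [0.7, -0.6, -0.2]
opening: 0.0194
grip_force: 40.2
[265.6, 144.8, 21.1, 21.1] 0.49 [0.45140723 0.10797031 0.041     ]
[221.0, 235.1, 12.2, 31.7] 0.61 [0.44436582 0.10415981 0.052     ]
```

```bash
python3 -m crank '[{"offset":[0,0,0.003],"twist":[0,0,0]},{"offset":[0,0,0.005],"twist":[0,0,0]},{"offset":[0,0,0.0055],"twist":[0,0,0]},{"offset":[0,0,0.0055],"twist":[0,0,0]}]'
```

```text
t: 20.68
tool_pos: [0.4326, 0.3021, 0.0956]
tool_rot: [3.142, -0.0, 0.0]
contact_force: [-2.3, -1.4, 7.3]
opening: 0.0194
grip_force: 41.3
```

```bash
python3 -m crank '[{"offset":[0,0,0],"twist":[0,0,0]},{"offset":[0,0,0],"twist":[0,0,0]},{"offset":[0,0,0],"twist":[0,0,0]},{"offset":[0,0,0],"twist":[0,0,0]},{"offset":[0,0,-0.02],"twist":[0,0,0]},{"offset":[0,0,-0.07],"twist":[0,0,0]},{"offset":[0,0,-0.12],"twist":[0,0,0]},{"offset":[0.01,0.02,-0.14],"twist":[0,0,0]},{"offset":[0.04,0.07,-0.14],"twist":[0,0,0]},{"offset":[0.067,0.12,-0.135],"twist":[0,0,0]},{"offset":[0.094,0.17,-0.13],"twist":[0,0,0]},{"offset":[0.12,0.22,-0.13],"twist":[0,0,0]},{"offset":[0.147,0.27,-0.13],"twist":[0,0,0]},{"offset":[0.174,0.32,-0.13],"twist":[0,0,0]},{"offset":[0.193,0.37,-0.13],"twist":[0,0,0]},{"offset":[0.193,0.391,-0.13],"twist":[0,0,0]},{"offset":[0.193,0.391,-0.13],"twist":[0,0,0]}]' 1
python3 - <<'E'
from h import *
o=get_obs()
im=get_image('scene');cv2.imwrite('pics/s7.png',cv2.resize(im[60:260,90:380,::-1],(800,552),interpolation=2))
for q in ['paddle']:
    for d in cut_out(q,'scene')[:1]: print(q,d['rect'],d['confidence'])
im=get_image('wrist');cv2.imwrite('pics/w7.png',im[:,:,::-1])
for d in cut_out('anvil','wrist')[:1]: print(d['rect'],d['confidence'])
cx=back('wrist',d['rect'][:2],.095,o);print(cx)
print(proj('wrist',[[.6265+a*.023,-.0885+b*.023,.107-a*.08*.023] for a in(-1,1) for b in(-1,1)],o))
s=im[:,:,0].astype(int);print(s[150:240:4,215:285:5])
E
```

```text
t: 22.8
tool_pos: [0.6248, -0.09, 0.2235]
tool_rot: [-3.141, 0.003, 0.001]
contact_force: [-0.2, -0.3, 0.0]
opening: 0.0853
grip_force: 0.0
paddle [320.5, 113.2, 13.8, 41.8] 0.92
[253.2, 175.8, 48.7, 53.7] 0.71
[ 0.63169536 -0.09209701  0.095     ]
[[273.14789008 207.28737456]
 [226.0486025  207.36377225]
 [273.8945861  160.06431711]
 [224.98321258 160.14997939]]
[[161 157 197 166 158 158 151 152 151 152 144 142 148 198]
 [172 157 198 151 113 112 112 111 103 102 102 103 147 157]
 [186 156 197 107 108 107 108 109 110 109 110 111 112 156]
 [196 159 201 117 117 117 117 116 116 115 114 114 114 158]
 [197 156 197 114 115 114 114 113 113 113 112 113 112 152]
 [197 157 197 113 112 113 113 113 113 112 112 111 112 157]
 [197 158 199 113 112 112 111 111 111 110 110 110 112 155]
 [197 158 201 114 114 112 114 113 114 112 113 111 113 156]
 [198 161 204 114 114 113 112 113 112 112 110 110 113 157]
 [198 156 198 116 115 115 114 114 113 113 112 112 114 156]
 [199 160 200 114 114 113 112 112 111 110 110 108 112 156]
 [199 159 163 112 112 112 112 112 110 110 109 108 109 158]
 [198 156 187 114 114 114 112 113 111 111 110 110 111 195]
 [197 157 199 111 111 111 110 109 109 110 109 109 112 199]
 [196 184 185 185 184 188 188 188 188 189 193 192 192 192]
 [106 107 108 109 109 111 165 197 184 118 121 124 124 131]
 [182 183 183 183 152 151 177 198 189 132 137 183 184 184]
 [175 182 184 183 111  74 146 198 188  73  94 142 156 181]
 [168 168 168 174 111  69 135 198 192  70  87 144 143 144]
 [171 171 171 170 113  70 127 198 191  68  86 141 141 140]
 [182 181 181 180 111  71 121 198 191  65  86 147 145 146]
 [178 177 177 176 113  71 126 198 191  87  86 146 145 145]
 [186 185 183 131 145  68  75  75  89  85 177 185 184 173]]
```

View pics/w7.png

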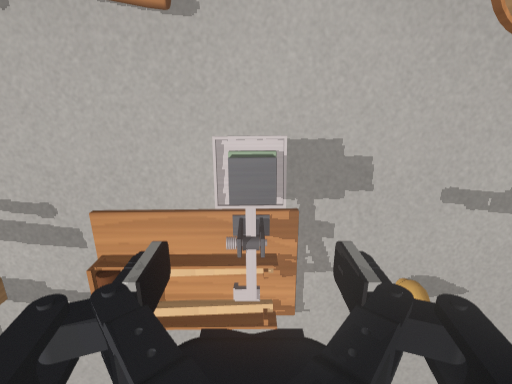

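The block's top is at (228–276, 156–205) in the tray, within 3 mm of where I released it. I'll grasp with the same tilt.

```bash
python3 -m crank '[{"offset":[0.002,0,0.04],"twist":[0,-2.5,0]},{"offset":[0.005,0.0005,0.08],"twist":[0,-4.6,0]},{"offset":[0.005,0.0005,0.12],"twist":[0,-4.6,0]},{"offset":[0.005,0.0005,0.138],"twist":[0,-4.6,0]},{"offset":[0.005,0.0005,0.138],"twist":[0,-4.6,0]}]' 1; python3 -m crank '[{"offset":[0,0,0],"twist":[0,0,0]},{"offset":[0,0,0],"twist":[0,0,0]},{"offset":[0,0,0],"twist":[0,0,0]},{"offset":[0,0,0],"twist":[0,0,0]},{"offset":[0,0,0],"twist":[0,0,0]}]' 0 60;python3 -m crank '[{"offset":[0,0,-0.01],"twist":[0,0,0]},{"offset":[0,0,-0.025],"twist":[0,0,0]},{"offset":[0,0,-0.05],"twist":[0,0,0]},{"offset":[0,0,-0.08],"twist":[0,2,0]},{"offset":[0,0,-0.1],"twist":[0,4.6,0]},{"offset":[0,0,-0.1],"twist":[0,4.6,0]}]'
python3 - <<'E'
from h import *
print(delta([.557,-.33,.19],np.pi/2))
E
```

```text
t: 23.62
tool_pos: [0.6292, -0.0887, 0.0848]
tool_rot: [-3.138, -0.001, 0.13]
contact_force: [-0.1, -0.0, 1.1]
opening: 0.0852
grip_force: 0.0
t: 24.25
tool_pos: [0.6316, -0.0896, 0.0884]
tool_rot: [-3.139, 0.0, 0.121]
contact_force: [-0.4, 1.8, 6.8]
opening: 0.0448
grip_force: 65.4
t: 25.0
tool_pos: [0.6384, -0.09, 0.1874]
tool_rot: [3.141, -0.001, 0.003]
contact_force: [0.3, -1.4, -8.3]
opening: 0.0448
grip_force: 64.0
[array([-0.0812,  0.24  , -0.0026]), array([-2.0e-01, -1.0e-01,  1.8e+02]), array([ 0.1, -0.1, -0. ])]
```

```bash
python3 -m crank '[{"offset":[-0.015,0.04,0],"twist":[0,0,0]},{"offset":[-0.032,0.09,0],"twist":[0,0,0]},{"offset":[-0.048,0.14,0.01],"twist":[0,0,0]},{"offset":[-0.064,0.19,0.04],"twist":[0,0,0]},{"offset":[-0.078,0.225,0.08],"twist":[0,0,0]},{"offset":[-0.081,0.24,0.115],"twist":[0,0,0]},{"offset":[-0.081,0.24,0.14],"twist":[0,0,0]},{"offset":[-0.081,0.24,0.15],"twist":[0,0,0]},{"offset":[-0.081,0.24,0.154],"twist":[0,0,0]},{"offset":[-0.081,0.24,0.154],"twist":[0,0,0]}]'
```

```text
t: 26.25
tool_pos: [0.5577, -0.3297, 0.0322]
tool_rot: [3.141, 0.0, 0.001]
contact_force: [-0.6, -0.2, -7.9]
opening: 0.0444
grip_force: 64.5
```

```bash
python3 -m crank '[{"offset":[0,0,0.002],"twist":[0,0,0]},{"offset":[0,0,0.004],"twist":[0,0,0]},{"offset":[0,0,0.004],"twist":[0,0,0]}]'
```

```text
t: 26.62
tool_pos: [0.558, -0.3302, 0.0299]
tool_rot: [3.141, -0.0, 0.002]
contact_force: [-4.6, 2.7, 3.6]
opening: 0.0444
grip_force: 65.8
```

```bash
python3 -m crank '[{"offset":[0,0,0],"twist":[0,0,0]},{"offset":[0,0,0],"twist":[0,0,0]},{"offset":[0,0,0],"twist":[0,0,0]},{"offset":[0,0,0],"twist":[0,0,0]},{"offset":[0,0,-0.03],"twist":[0,0,0]},{"offset":[0,0,-0.08],"twist":[0,0,0]},{"offset":[0,0,-0.14],"twist":[0,0,0]},{"offset":[0,0,-0.2],"twist":[0,0,0]},{"offset":[0,0,-0.2],"twist":[0,0,0]},{"offset":[0,0,-0.2],"twist":[0,0,0]}]' 1
python3 - <<'E'
from h import *
o=get_obs();print(o['t'],o['tool_pos'])
im=get_image('scene');cv2.imwrite('pics/s8.png',cv2.resize(im[80:290,90:380,::-1],(800,579),interpolation=2))
for q,z in [('anvil',.024),('paddle',.06),('gatta',.041),('bob_center',.03),('punch_center',.048)]:
    for d in cut_out(q,'scene')[:1]: print(q,d['rect'],d['confidence'],np.round(back('scene',d['rect'][:2],z),3))
E
```

```text
t: 27.88
tool_pos: [0.557, -0.3296, 0.2273]
tool_rot: [-3.142, 0.0, 0.0]
contact_force: [-0.3, -0.6, -1.8]
opening: 0.0853
grip_force: 0.0
27.875 [ 0.55699798 -0.3295896   0.22725378]
anvil [128.0, 241.2, 31.4, 37.9] 0.77 [ 0.561 -0.325  0.024]
paddle [319.6, 112.2, 13.8, 39.7] 0.71 [0.425 0.308 0.06 ]
gatta [265.0, 144.2, 24.8, 27.3] 0.48 [0.448 0.108 0.041]
bob_center [119.8, 205.2, 11.9, 23.3] 0.58 [ 0.453 -0.314  0.03 ]
punch_center [352.4, 145.3, 14.4, 34.3] 0.62 [0.577 0.316 0.048]
```

View pics/s8.png

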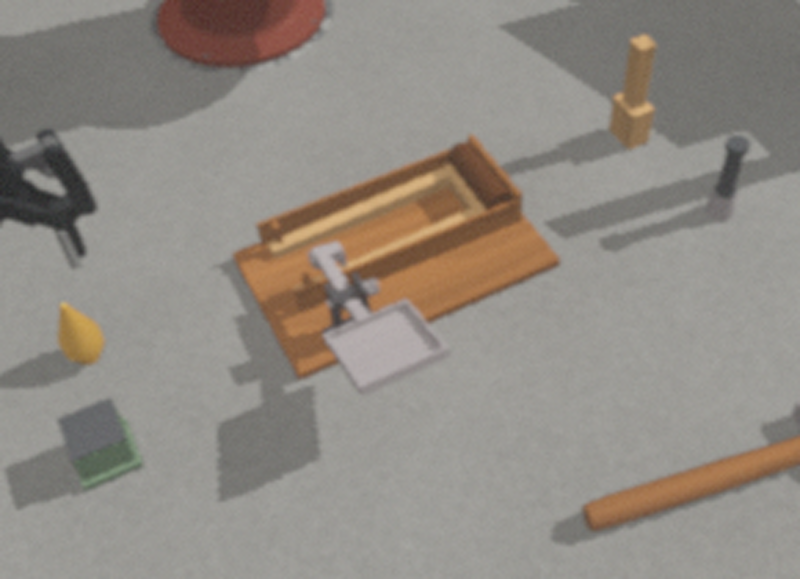

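The picture shows everything done. The dowel is in the pocket (485,175), the paddle is upright (632,90), and the block is on the slab (100,440). The tray is empty with the finger down, and the bob and punch have not moved.

```bash
python3 -c "
from station import *
print(finish_job())"
```

```text
the job is handed in; nothing more can be done
None
```

The job is done and handed in at about 28 s: the dowel is in the pocket, the paddle and block stand on the bare slab, the finger is down, and the bob and punch are where they were.

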